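# Hold a relay module home in the contact jig

## Task

Check the long relay module, the one with four terminal screws, in the contact jig: take it from the bench and set it on the jig's bed with its screw side away from the fence and its end against the black stop block, then press it with a diagonal push, down on the bed and back against the fence together, so that all four spring contacts are pushed in. The contacts spring back if you let go, so finish while still holding it home, pressing firmly but without ramming it, and leave the short module, the flux bottle, the screwdriver and the side cutters where they are.

Things in the scene. Friction and masses are not known exactly. Their poses are not given: they have to be found in the camera images.
- long_module_centre (a point): Centre, half-way up (26 mm above the underside), of the long relay module: a loose light grey plastic block with four terminal screws, 60 mm deep (x, screws towards -x) by 84 mm long (y) by 52 mm high (z), 0.13 to 0.2 kg, standing upright on the bench, smooth (slides easily on the jig, friction about 0.2). Its shape is told under long_module.
- long_module_pads (a point): Middle of the long module's rear face (its +x side, opposite the screws), 30 mm behind the module's centre and 9 mm above its underside. Two brass pads lie here, 25 mm either side of this point; they must meet the fence contacts.
- short_module_centre (a point): Centre, half-way up, of the short relay module: same section as the long one but only 44 mm long, with two terminal screws. It is not to be tested; leave it.
- jig_seat (a point): Point on the jig's bed (26 mm above the bench) under the middle of the long module when fully home; then the module's axes lie along this point's axes and its centre is 26 mm above it. x points to the fence, whose face is 30 mm to the +x side; y runs along the fence away from the stop block, whose face is 42 mm to the -y side; z up.
- bed_contact_left (a joint): Spring contact, a brass pin 6 mm across, upright in the bed, 25 mm to the +y side of jig_seat and 4 mm to its -x side. Value in m: 0 with its tip 4 mm proud of the bed, 0.004 when pushed level. Pushing it takes 1.4 N at first, 3 N when level; it springs back when let go.
- bed_contact_right (a joint): Spring contact, a brass pin 6 mm across, upright in the bed, 25 mm to the -y side of jig_seat and 4 mm to its -x side. Value in m: 0 with its tip 4 mm proud of the bed, 0.004 when pushed level. Pushing it takes 1.4 N at first, 3 N when level; it springs back when let go.
- fence_contact_left (a joint): Spring contact, a brass pin 6 mm across, level in the fence, 25 mm to the +y side of jig_seat, 9 mm above the bed, pointing to -x. Value in m: 0 with its tip 4 mm proud of the fence face, 0.004 when pushed level. Pushing it takes 1.4 N at first, 3 N when level; it springs back when let go.
- fence_contact_right (a joint): Spring contact, a brass pin 6 mm across, level in the fence, 25 mm to the -y side of jig_seat, 9 mm above the bed, pointing to -x. Value in m: 0 with its tip 4 mm proud of the fence face, 0.004 when pushed level. Pushing it takes 1.4 N at first, 3 N when level; it springs back when let go.
- long_module: The long module, origin mid-underside. Same section all along y: base slab 60 mm deep, 16 mm high; above it an upright ridge 24 mm thick (x = -8 to +16 mm) up to 52 mm: grip it across x from above. A 45 degree face with the screws slopes from the ridge's front at height 30 mm down to x = -22 mm at height 16 mm. Ridge faces are clear from height 30 mm in front, 16 mm behind.
- jig: Jig, fixed: black box 130 mm (x) by 176 mm (y) with an aluminium bed plate; origin under its middle, on the bench, axes as jig_seat, which is 4 mm to +x. Fence: aluminium bar on the bed, 150 mm long, 16 thick, 20 high, face to -x. Stop block: black steel, 22 by 22, 43 mm high, at the fence's -y end, x = +7 to +29 mm from jig_seat. Bed open in front and at +y.
- bottle: Bystander: small brown flux bottle with a black cap, 37 mm across and 80 mm tall, upright; origin at the centre of its underside.
- driver: Bystander: screwdriver with a black handle, 209 mm long (its y), 32 mm thick, lying to the right of the modules; origin at the middle of its length, on the bench. Handle towards its +y.
- cutters: Bystander: side cutters with brown handles, 146 by 56 by 13 mm, lying beyond the modules; origin at the middle, on the bench.
Not all that is in view belongs to the job. Leave any brown or red look-alike of the long_module alone.

How it is judged:
By the outcome, as a careful person would: the job done as asked, in the order asked, and still so for the second after the job is handed in, while the arm keeps its last pose, push and grip.
It also fails if it takes over 48 s, if anything falls off the work surface, if the arm or the gripper's body presses on something with over 40 N, if the wrist force passes 120 N, or if a joint passes its speed limit or range.

## Robot

A 6-joint arm with a two-finger parallel gripper is mounted at the origin on the work surface; the furniture and walls round the work are solid. World frame = base frame: x ahead of the robot, y to its left, z up, the work surface at z = 0. Lengths are in mm, angles in rad, forces in N, time in s.
With the tool pointing down it reaches from about 225 to 875 mm from the base axis. Payload 3.4 kg.
Tool frame: the origin (TCP) lies at the very end of the fingers, on their centre line; the grasp point (between the pads) lies 19 mm behind it; z points along the fingers, y is the line along which they close (so a half turn about z gives the same grasp; the last joint's range is limited). The gripper opens to 85 mm and grips with 20 to 120 N. Pads are 22 mm wide; open, the fingers measure 114 mm over their backs; the gripper's body (76 mm by 85 mm) begins 54 mm behind the grasp point. The pads swing forward as they close: fully open they stand 13 mm farther back than shut.
Start: joints at [0.987, 0.276, 1.505, -0, 1.361, -0.121], TCP at [256.733, 514.54, 231.328] pointing down, gripper open.
Joint ranges: [-2.89, 2.89], [-0.75, 2.08], [0.22, 2.7], [-1.18, 4.32], [0.11, 2.71], [-2.7, 2.7]. Speed limits (rad/s): [2.57, 2.57, 3.14, 3.14, 3.14, 3.14].

## Interface

Orientations are given as a unit quaternion [x, y, z, w].
In Python, from bench import status, cams, ctrl, finder gives the robot as it stands.
- The arm moves only by the tool play_rows, never from a script. Its argument "rows" is a list of rows, each a list of 7 numbers: the gripper command: -1 is fully open, 1 is shut, values between are in proportion, then the shift along the world's x, y, z in units of 10 cm (1.0 is 10 cm), then the turn, a rotation vector about the world's x, y, z in units of 180 degrees (1.0 is 180 degrees). In form: [[claw, dx, dy, dz, ax, ay, az], ...]. A call has 1 to 8 rows; each row is the pose to reach, as a shift and turn from the pose commanded when the call began, turning the shorter way round; what a row does not reach only later rows make up. A row lasts 1/10 s, in which the tool goes at most 50 mm and 8.59 degrees, less where a joint would pass 70% of its speed; a pose out of reach is approached as far as the arm can. A call with a number of a shift or a turn outside -1 to 1 is refused whole. A call with a gripper value outside its range is refused whole. The fingers move at their own pace and stop on an object; the grip force is fixed at half the most. Time passes only in rows, so rows that repeat a pose let the fingers close. It gives the time, the measured TCP pose, the force, the opening and the grip force at its end, in the units of the state.
- status.get_obs(): the state, without advancing time (a new reading comes with each control period).
- cams.snapshot(name): name is "scene" or "top"; returns a dict with "img" (480x640x3 uint8, red, green, blue), "z_map" (480x640 float32, mm along the optical axis (not along the pixel's ray), 0 where there is no reading), "intrinsics" (3x3 intrinsics, pixels), "R" (3x3) and "t" (3): a world point X has camera coordinates R X + t. Camera axes: x right, y down, z forward; pixel columns grow to the right and rows downward; lengths in mm; the calibration is good to about 2 mm. A picture is of the moment at which its call begins.
- ctrl.hand_in(): hands the job in; it is judged then, once.
Trained networks look in a picture, given as the dict that the camera call returned (one of the last four; its "shot" number tells which), for a name from the list of things; names that differ only in an ending like _2 or _b are one class to them, and where a whole thing is asked for, a point or a joint stands for the part that bears it (a point fixed in the world has none). Each returns a list of dicts, best first, with "confidence" (0 to 1); they miss things now and then, are a little off and sometimes report something else, mostly with a low value. They report only what shows in the picture. A call takes as long as a camera call. They do not tell look-alikes from the thing itself.
- finder.silhouettes(query, picture): "region" (480x640 bool, what is visible of it) and "pixel" ([column, row] in pixels, amid what is visible of it).
The state is a dict: "time_s": time; "qpos": joint angles; "qd": joint speeds; "joint_torque": joint torques, N m; "tcp_pos": TCP position; "ee_rot": TCP orientation; "contact_force": force on the tool from outside, world axes, zero at the start; "torque": the same for the moment, N m; "gripper_width": finger opening in mm; "grip_force": force on a finger pad.
Only numpy, scipy, OpenCV 4.12 (cv2) and the standard library are available. Lean on these libraries where they do the work, as an engineer would, in place of code of your own. Each camera call takes 0.05 s, during which the arm holds its last target. There are 200 camera calls.

## Working session

There is one attempt and no reset: what is moved stays moved. The work goes in short steps, Python scripts to look and compute and a tool call to move; the robot and the scene stay as the last step left them, time stands still between calls to the robot, and variables do not carry over. Pictures are saved under pics/ and viewed, at most 10 in all, crops included, and the job is handed in when it is done.

Besides the shell and the picture viewer there is one more tool, called after "Call:" as name(argument=value, ...) on one line, values as JSON. play_rows: Moves the arm, as the interface text tells. Shifts and turns lie within -1 to 1; 1 stands for 10 cm of shift or 180 degrees of turn. Its arguments: {"type":"object","properties":{"rows":{"type":"array","items":{"type":"array","items":{"type":"number","minimum":-1,"maximum":1}}}},"required":["rows"]}

```bash
ls; mkdir -p pics
python3 - <<'E'
from bench import status,cams,finder
import cv2,numpy as np,pickle
print(status.get_obs())
P={}
for n in("top","scene"):
    p=cams.snapshot(n);P[n]=p
    cv2.imwrite(f"pics/{n}0.png",p["img"][:,:,::-1])
    print(n,p["R"],p["t"],p["intrinsics"])
    for q in("long_module","short_module_centre","jig","bottle","driver","cutters","bed_contact_left","fence_contact_left"):
        try: print(q,[(round(d["confidence"],2),np.round(d["pixel"]),d["region"].sum()) for d in finder.silhouettes(q,p)][:4])
        except Exception as e: print(q,e)
pickle.dump(P,open("p0.pkl","wb"))
E
```

```text
pics
{'time_s': 0.0, 'qpos': array([ 9.86987106e-01,  2.76585507e-01,  1.50617273e+00,  1.24046437e-05,
        1.36066623e+00, -1.20995307e-01]), 'qd': array([-0.00235674, -0.00047609,  0.00117778, -0.00044135, -0.0001459 ,
        0.00059632]), 'joint_torque': array([ 1.63918026e-03, -4.16779125e+01, -2.45806736e+01,  1.38607006e-04,
        1.07262027e-02,  2.50377362e-06]), 'tcp_pos': array([256.41922144, 514.05929342, 230.42933092]), 'ee_rot': array([ 2.29348373e-01,  9.73343971e-01, -8.57525821e-04, -3.21819712e-04]), 'contact_force': array([-0.8961591 ,  0.52785595, -0.10609637]), 'torque': array([ 0.02123964,  0.01003356, -0.01098274]), 'grip_force': 0.0, 'gripper_width': 85.28919741856737}
top [[ 0.0064146  -0.99929272  0.03705297]
 [-0.99404103 -0.01040432 -0.10850893]
 [ 0.10881769 -0.03613613 -0.9934047 ]] [ -73.42238331  483.00638399 1092.92243097] [[466.98872691   0.         313.93361705]
 [  0.         466.98872691 233.46390263]
 [  0.           0.           1.        ]]
long_module [(0.89, array([445., 252.]), np.int64(953)), (0.85, array([314., 274.]), np.int64(821))
[... 587 characters left out ...]
6.59528921 1350.99696154] [[480.73944371   0.         325.29217331]
 [  0.         480.73944371 236.17413662]
 [  0.           0.           1.        ]]
long_module [(0.85, array([208., 273.]), np.int64(1267)), (0.8, array([237., 347.]), np.int64(1480)), (0.76, array([296., 232.]), np.int64(947)), (0.63, array([335., 258.]), np.int64(1020))]
short_module_centre [(0.56, array([350., 218.]), np.int64(532))]
jig [(0.71, array([423., 188.]), np.int64(2402))]
bottle [(0.62, array([397., 240.]), np.int64(418))]
driver [(0.66, array([311., 340.]), np.int64(814))]
cutters [(0.97, array([386., 287.]), np.int64(672))]
bed_contact_left []
fence_contact_left [(0.43, array([333., 260.]), np.int64(1005))]
```

View pics/top0.png

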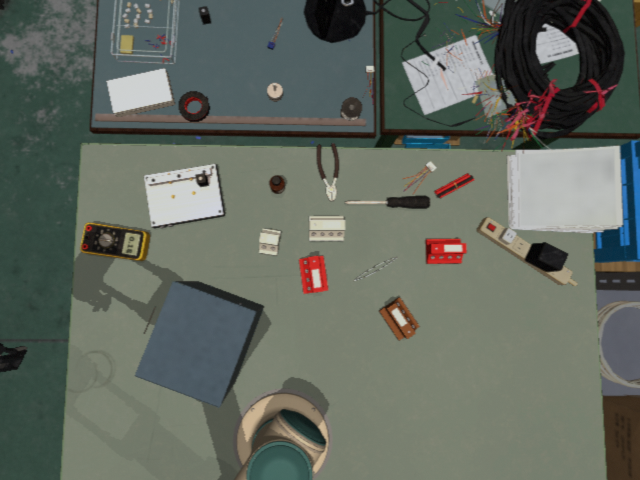

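View pics/scene0.png

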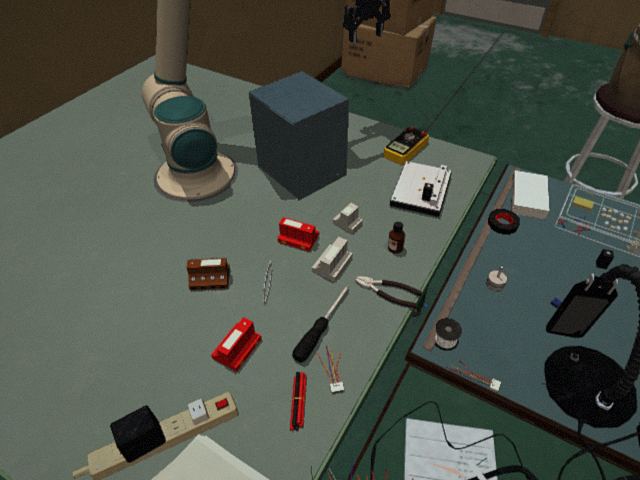

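The top view shows the grey long module at (326,228) with its screws towards the bottom, which is -x. The jig is at (184,195), with its black stop at (203,178) and its fence along the upper edge. A tall blue box at (200,340) is an obstacle. The red and brown blocks are look-alikes.

```bash
cat > h.py <<'E'
import numpy as np,cv2,pickle
def cloud(p):
    K=p["intrinsics"];z=p["z_map"].astype(float)
    v,u=np.mgrid[:480,:640]
    c=np.stack([(u-K[0,2])/K[0,0]*z,(v-K[1,2])/K[1,1]*z,z],-1)
    w=(c-p["t"])@p["R"]; w[z==0]=np.nan
    return w
def rect(pts,lab):
    (c,s,a)=cv2.minAreaRect(pts[:,:2].astype(np.float32))
    print(lab,len(pts),"c",np.round(c,1),"s",np.round(s,1),"a",round(a,1),"z",np.round(np.percentile(pts[:,2],[5,50,95]),1))
E
python3 - <<'E'
from h import *
P=pickle.load(open("p0.pkl","rb"))
W=cloud(P["top"]);g=W[210:245,295:360]
def sub(W,r,lo,hi):
    q=W[r[0]:r[1],r[2]:r[3]].reshape(-1,3);return q[(q[:,2]>lo)&(q[:,2]<hi)]
r=(208,248,300,352)
print("bench z",np.nanmedian(W[255:262,200:250,2]))
rect(sub(W,r,44,60),"ridge");rect(sub(W,r,8,60),"module");
rj=(155,235,135,235)
rect(sub(W,rj,12,80),"jig");rect(sub(W,rj,38,54),"fence");rect(sub(W,rj,58,80),"stop")
rect(sub(W,(270,410,130,270),20,800),"box")
b=sub(W,(270,410,130,270),100,800);rect(b[b[:,2]>np.nanmax(b[:,2])-15],"boxtop")
rect(sub(W,(170,200,265,290),10,100),"bottle");rect(sub(W,(225,260,255,285),10,60),"short");rect(sub(W,(190,215,342,432),8,60),"driver");rect(sub(W,(140,203,312,342),6,60),"cut")
# heights grid of jig and module
np.set_printoptions(linewidth=250)
print(np.round(W[166:230:3,144:228:4,2]))
print(np.round(W[212:246:2,304:352:3,2]))
from bench import cams
I=P["top"]["img"]
a=cv2.resize(I[155:245,135:235],(600,540),interpolation=cv2.INTER_CUBIC)
cv2.imwrite("pics/jig.png",a[:,:,::-1])
# scene cloud
S=cloud(P["scene"])
rect(sub(S,(225,285,305,360),44,60),"ridgeS")
rs=(155,225,385,460)
rect(sub(S,rs,12,80),"jigS");rect(sub(S,rs,58,80),"stopS");rect(sub(S,rs,38,54),"fenceS")
E
```

```text
bench z -1.1552359166953425
ridge 363 c [502.2 -98.1] s [23.6 82.8] a 0.6 z [48.1 51.3 54.8]
module 874 c [498.7 -98.4] s [59.6 83.3] a 0.7 z [13.4 26.9 53.9]
jig 3985 c [564.5 262.3] s [142.3 212.4] a 11.3 z [20.8 25.7 47.3]
fence 465 c [604.6 252.3] s [ 40.2 150.5] a 10.7 z [40.8 45.2 49.4]
stop 101 c [605.8 198.5] s [23.2 21.9] a 10.1 z [61.1 66.9 69.8]
box 10435 c [257.4 177.3] s [204.6 192.5] a 70.0 z [134.1 234.8 237.5]
boxtop 9273 c [250.5 161.6] s [170.5 190.3] a 70.0 z [232.4 235.  237.6]
bottle 225 c [601.9  22.2] s [36.  36.3] a 71.5 z [20.2 52.1 80.6]
short 468 c [464.1  38.8] s [43.8 60.5] a 81.8 z [12.6 26.9 54.2]
driver 621 c [ 572.9 -247.9] s [206.5  39.1] a 85.3 z [11.9 24.  31.1]
cut 454 c [ 640.4 -105.4] s [145.2  54.1] a 7.9 z [ 6.9 10.2 14.2]
[[ 2.  0. -5. -1. -4. -2. -2.  1.  1. -5.  2.  2. -3. -1. 24. 24. 22. 27. 16. -3. -1.]
 [ 0. -2.  1. -1. -1. -1. -6.  0. -2. 27. 24. 26. 21. 25. 46. 45. 46. 26. 18.  0. -0.]
 [-2. -2. -2. -3. -2. 21. 25. 27. 26. 28. 46. 47. 46. 45. 44. 47. 43. 27. 19. -5. -1.]
 [27. 27. 27. 30. 29. 45. 48. 43. 51. 44. 42. 43. 41. 70. 66. 68.
[... 2302 characters left out ...]
4. 25. 28. 27. -3. -1.]
 [-3. -0. 24. 23. 20. 22. 22. 20. 18. 20. 22. 20. 22. 23.  0. -3.]
 [-1.  3. 20. 14. 12. 18. 20. 18. 18. 21. 16. 15. 18. 21. -2. -4.]
 [ 0. -1. 15. 16. 17. 14. 16. 11. 17. 12. 14. 12. 15. -4.  3. -0.]
 [ 1.  3. 16. 16.  9. 14. 15. 18. 14. 17. 13. 14. 14. -0.  0. -1.]
 [ 1. -0. -3. -3. -4. -3. -2. -1.  0.  1. -2. -1.  2. -1. -1. -5.]
 [ 1. -0.  1. -1.  2. -1.  1.  1. -5.  1. -3.  2.  3. -3. -1. -2.]]
ridgeS 441 c [ 460.3 -100. ] s [ 87.6 114.3] a 88.1 z [45.2 50.3 53.2]
jigS 2343 c [589.5 211.2] s [168.  358.1] a 25.9 z [16.7 24.5 48.4]
stopS 89 c [605.6 112.7] s [197.4  23.6] a 89.7 z [60.  66.3 79. ]
fenceS 289 c [612.  249.2] s [ 39.1 150.2] a 3.4 z [40.  44.4 49.4]
```

View pics/jig.png

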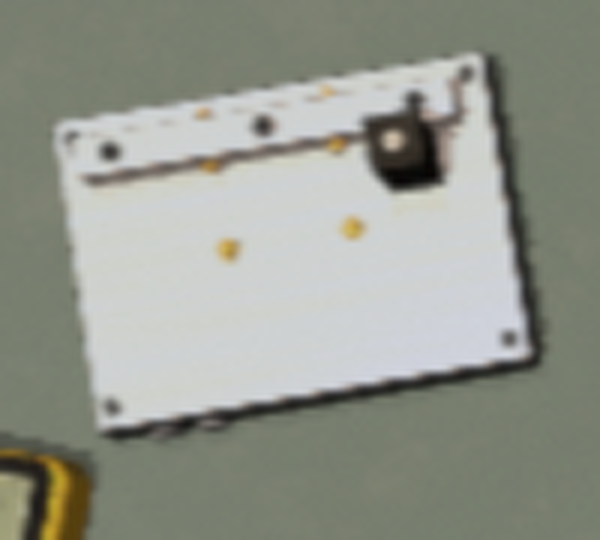

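The crop shows the bed pins at crop (229,249) and (352,228), the fence pins at (211,165) and (337,145), and the stop block at (395,140), on the -y end. I'll fit the jig pose from these and the plate outline.

Run:
```python
from h import *
from scipy.optimize import least_squares
P=pickle.load(open("p0.pkl","rb"))
p=P["top"];K=p["intrinsics"]
# yellow pin blobs
hsv=cv2.cvtColor(p["img"],cv2.COLOR_RGB2HSV)
c=lambda x,y:(135+(x+.5)/6-.5,155+(y+.5)/6-.5)
loc=np.array([[-4,25,30],[-4,-25,30],[28,25,35.],[28,-25,35],[18,-53,69]])
pix=np.array([c(229,249),c(352,228),c(211,165),c(337,145),c(392,138)])
def world(q,l):
    s,co=np.sin(q[2]),np.cos(q[2])
    return np.c_[q[0]+co*l[:,0]-s*l[:,1],q[1]+s*l[:,0]+co*l[:,1],l[:,2]]
def proj(X,p=p):
    K=p["intrinsics"];k=X@p["R"].T+p["t"];k=k@K.T;return k[:,:2]/k[:,2:]
for sel in ([0,1,2,3],[0,1],[0,1,2,3,4]):
    f=lambda q:(proj(world(q,loc[sel]))-pix[sel]).ravel()
    r=least_squares(f,[575,250,.18],x_scale=[1,1,.01]);print(sel,np.round(r.x,2),np.degrees(r.x[2]),np.round(r.fun,2))
W=cloud(p);q=W[155:240,130:235].reshape(-1,3)
t=q[(q[:,2]>19)&(q[:,2]<33)]
rect(t,"plate")
# colour-mask outline of plate through z=26
m=((p["img"].min(2)>170)).astype(np.uint8);m[:155]=0;m[240:]=0;m[:,:135]=0;m[:,235:]=0
cs=max(cv2.findContours(cv2.morphologyEx(m,cv2.MORPH_CLOSE,np.ones((5,5))),0,1)[0],key=cv2.contourArea)[:,0].astype(float)
ray=np.c_[(cs-K[:2,2])/K[0,0],np.ones(len(cs))]@p["R"];C=-p["R"].T@p["t"]
for z in(26,):
    X=C+ray*((z-C[2])/ray[:,2])[:,None];rect(X,"plate col")
S=P["scene"];Q=[r.x]
print("scene proj of fit",np.round(proj(world(r.x,loc),S),1))
a=cv2.resize(S["img"][150:225,380:470],(720,600),interpolation=cv2.INTER_CUBIC)[:,:,::-1].copy()
for u,v in proj(world(r.x,loc),S): cv2.circle(a,(int((u-380+.5)*8),int((v-150+.5)*8)),5,(0,0,255),1)
cv2.imwrite("pics/jigS.png",a)
# module from scene: ridge top
W=cloud(S);q=W[230:285,308:360].reshape(-1,3);q=q[(q[:,2]>44)&(q[:,2]<60)&(q[:,0]>470)&(q[:,0]<540)&(q[:,1]<-40)];rect(q,"ridgeS")
```

```text
[0, 1, 2, 3] [5.7876e+02 2.4566e+02 1.9000e-01] 10.690732487613163 [-0.3  -0.23  0.08 -0.28  0.15  0.35  0.07  0.16]
[0, 1] [5.7814e+02 2.4538e+02 1.9000e-01] 10.733693843459102 [-0.19  0.03  0.19 -0.03]
[0, 1, 2, 3, 4] [5.7881e+02 2.4574e+02 1.9000e-01] 10.95610329274465 [-0.32 -0.21  0.05 -0.35  0.07  0.38 -0.03  0.11  0.22  0.07]
plate 3348 c [557.4 267.5] s [154.2 225.1] a 11.3 z [21.6 25.4 29.8]
plate col 238 c [574.6 246.2] s [124.9 170.4] a 10.7 z [26. 26. 26.]
scene proj of fit [[424.5 176.7]
 [420.7 188. ]
 [436.7 177.7]
 [433.2 189.2]
 [429.3 184.7]]
ridgeS 356 c [ 502.6 -101.4] s [25.9 86.8] a 0.9 z [45.3 50.4 52.9]
```

View pics/jigS.png

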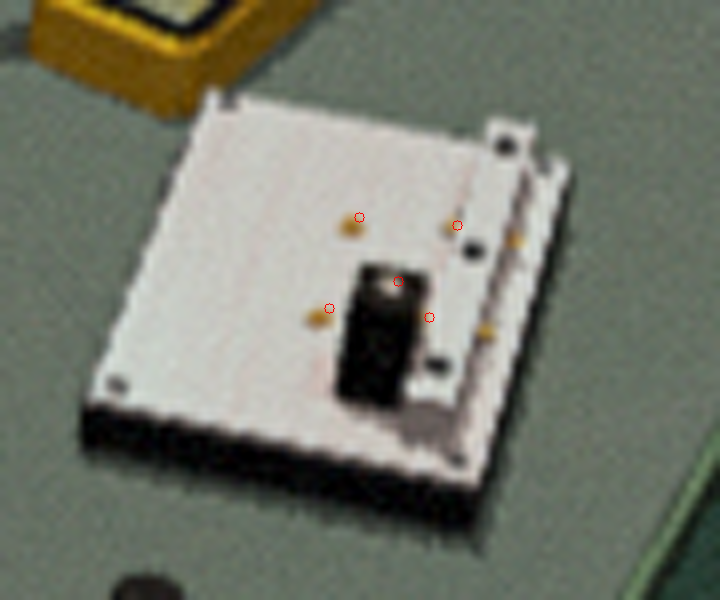

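The two cameras agree within about 1 px, roughly their calibration error. The seat is at about (578.5, 245.5) with a yaw of 10.7°. The module ridge is at about (502, -99) with a yaw of 0.7°. I'm moving over the module now.

Call:
play_rows(rows=[[-1,0.475,-0.5,0,0,0,-0.029],[-1,0.95,-1,0,0,0,-0.058],[-1,0.95,-1,0,0,0,-0.058]])

```text
time_s: 1.2
tcp_pos: [353.0, 412.9, 231.4]
ee_rot: [0.317, 0.948, -0.0, 0.0]
contact_force: [0.6, 0.4, -0.2]
gripper_width: 85.6
grip_force: 0.0
```

Call:
play_rows(rows=[[-1,0.475,-0.5,0,0,0,-0.029],[-1,0.95,-1,0,0,0,-0.058],[-1,0.95,-1,0,0,0,-0.058]])

```text
time_s: 1.5
tcp_pos: [448.5, 312.4, 231.5]
ee_rot: [0.403, 0.915, 0.0, 0.001]
contact_force: [0.8, 0.7, -0.3]
gripper_width: 85.4
grip_force: 0.0
```

Call:
play_rows(rows=[[-1,0.275,-0.5,0,0,0,-0.029],[-1,0.55,-1,0,0,0,-0.058],[-1,0.55,-1,0,0,0,-0.058]])

```text
time_s: 1.8
tcp_pos: [504.0, 210.5, 231.3]
ee_rot: [0.486, 0.874, -0.001, 0.001]
contact_force: [0.5, 0.3, 0.8]
gripper_width: 85.6
grip_force: 0.0
```

Call:
play_rows(rows=[[-1,0,-0.5,0,0,0,-0.029],[-1,0,-1,0,0,0,-0.058],[-1,0,-1,0,0,0,-0.058]])

```text
time_s: 2.1
tcp_pos: [501.6, 109.7, 231.4]
ee_rot: [0.564, 0.826, -0.001, 0.001]
contact_force: [0.3, 0.7, 0.3]
gripper_width: 85.8
grip_force: 0.0
```

Call:
play_rows(rows=[[-1,0,-0.5,0,0,0,-0.029],[-1,0,-1,0,0,0,-0.058],[-1,0,-1,0,0,0,-0.058]])

```text
time_s: 2.4
tcp_pos: [502.0, 10.4, 231.5]
ee_rot: [0.636, 0.772, -0.001, 0.001]
contact_force: [-0.2, -0.1, -0.9]
gripper_width: 85.4
grip_force: 0.0
```

Call:
play_rows(rows=[[-1,0,-0.5,-0.3,0,0,-0.029],[-1,0,-1,-0.6,0,0,-0.058],[-1,0,-1,-0.8,0,0,-0.058],[-1,0,-1,-0.8,0,0,-0.058]])

```text
time_s: 2.8
tcp_pos: [499.5, -85.1, 148.0]
ee_rot: [0.702, 0.712, -0.001, -0.003]
contact_force: [-1.6, 0.1, 0.2]
gripper_width: 85.4
grip_force: 0.0
```

Run:
```python
from bench import status
import numpy as np
from scipy.spatial.transform import Rotation as R
o=status.get_obs();r=R.from_quat(o["ee_rot"]).as_matrix()
print(o["time_s"],o["tcp_pos"],o["contact_force"],np.round(r,4),np.degrees(np.arctan2(r[1,1],r[0,1])),o["qpos"])
```

```text
2.8 [499.45001803 -85.07642365 148.02183695] [-1.59961785  0.0934845   0.15941118] [[-0.0137  0.9999 -0.0071]
 [ 0.9999  0.0137  0.0028]
 [ 0.0029 -0.007  -1.    ]] 0.7861390993300847 [-3.06500282e-01  2.41320723e-01  1.77435838e+00  5.58837639e-04
  1.13349518e+00 -3.20449495e-01]
```

Call:
play_rows(rows=[[-1,0.005,-0.135,-0.3,0,0,0],[-1,0.005,-0.135,-0.6,0,0,0],[-1,0.005,-0.135,-0.8,0,0,0],[-1,0.005,-0.135,-0.8,0,0,0],[-1,0.005,-0.135,-0.8,0,0,0]])

```text
time_s: 3.3
tcp_pos: [503.3, -97.7, 72.4]
ee_rot: [0.701, 0.713, 0.001, 0.0]
contact_force: [1.5, -0.9, -0.0]
gripper_width: 85.5
grip_force: 0.0
```

Call:
play_rows(rows=[[-1,0,0,-0.2,0,0,0],[-1,0,0,-0.3,0,0,0],[-1,0,0,-0.38,0,0,0],[-1,0,0,-0.4,0,0,0],[-1,0,0,-0.4,0,0,0]])

```text
time_s: 3.8
tcp_pos: [502.4, -98.9, 31.5]
ee_rot: [0.702, 0.712, 0.0, 0.0]
contact_force: [1.1, -0.3, -0.5]
gripper_width: 85.4
grip_force: 0.0
```

Run:
```python
from bench import cams
import cv2
p=cams.snapshot("scene");cv2.imwrite("pics/g1.png",cv2.resize(p["img"][190:300,280:400],(600,550),interpolation=2)[:,:,::-1])
```

```text
(no output)
```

View pics/g1.png

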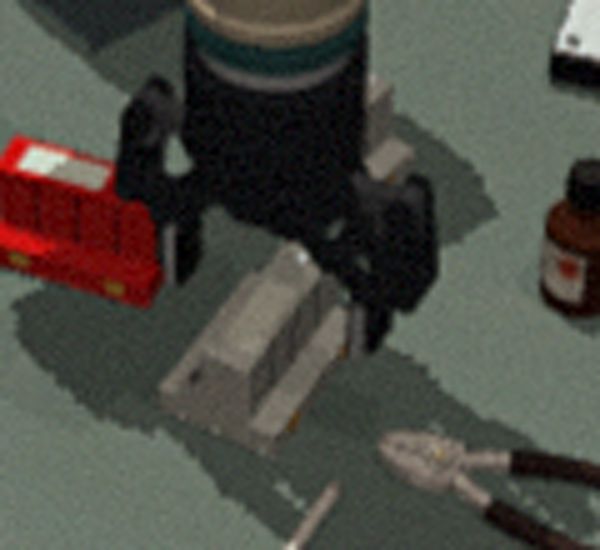

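The crop shows the open fingers straddling the grey ridge, at (180,250) and (370,320), with the module between them. The fingers are clear of the red block, so I'm closing.

Call:
play_rows(rows=[[1,0,0,0,0,0,0],[1,0,0,0,0,0,0],[1,0,0,0,0,0,0],[1,0,0,0,0,0,0],[1,0,0,0,0,0,0],[1,0,0,0,0,0,0],[1,0,0,0,0,0,0],[1,0,0,0,0,0,0]])

```text
time_s: 4.65
tcp_pos: [502.5, -99.1, 31.6]
ee_rot: [0.702, 0.712, 0.0, 0.0]
contact_force: [-0.8, -1.1, 2.6]
gripper_width: 22.8
grip_force: 59.3
```

Call:
play_rows(rows=[[1,0,0,0.2,0,0,0],[1,0,0,0.5,0,0,0],[1,0,0,0.8,0,0,0],[1,0,0,1,0,0,0],[1,0,0,1,0,0,0]])

```text
time_s: 5.15
tcp_pos: [503.9, -99.5, 133.6]
ee_rot: [0.702, 0.712, 0.001, 0.002]
contact_force: [0.6, -0.7, -2.1]
gripper_width: 22.8
grip_force: 59.2
```

Call:
play_rows(rows=[[1,0.05,0.25,0,0,0,0.005],[1,0.1,0.5,0,0,0,0.01],[1,0.14,0.7,0,0,0,0.014],[1,0.18,0.9,0,0,0,0.014]])

```text
time_s: 5.55
tcp_pos: [519.0, -7.9, 129.3]
ee_rot: [0.686, 0.728, -0.001, -0.001]
contact_force: [-0.2, 0.5, -1.0]
gripper_width: 22.2
grip_force: 59.2
```

Call:
play_rows(rows=[[1,0.06,0.3,0,0,0,0.005],[1,0.12,0.6,0,0,0,0.01],[1,0.18,0.9,0,0,0,0.014]])

```text
time_s: 5.85
tcp_pos: [537.0, 82.1, 129.2]
ee_rot: [0.67, 0.743, -0.001, -0.001]
contact_force: [1.6, -1.1, -1.7]
gripper_width: 22.7
grip_force: 59.2
```

Call:
play_rows(rows=[[1,0.06,0.3,0,0,0,0.005],[1,0.12,0.6,0,0,0,0.01],[1,0.18,0.9,0,0,0,0.014]])

```text
time_s: 6.15
tcp_pos: [555.0, 172.1, 129.0]
ee_rot: [0.653, 0.757, -0.002, -0.001]
contact_force: [0.6, 0.6, -2.0]
gripper_width: 22.5
grip_force: 59.2
```

Call:
play_rows(rows=[[1,0.06,0.3,0,0,0,0.005],[1,0.12,0.6,0,0,0,0.01],[1,0.17,0.796,0,0,0,0.013],[1,0.17,0.796,-0.3,0,0,0.013],[1,0.17,0.796,-0.5,0,0,0.013],[1,0.17,0.796,-0.5,0,0,0.013],[1,0.17,0.796,-0.5,0,0,0.013]])

```text
time_s: 6.85
tcp_pos: [572.8, 250.2, 80.4]
ee_rot: [0.638, 0.77, -0.001, -0.0]
contact_force: [0.1, 0.9, -0.6]
gripper_width: 22.6
grip_force: 59.2
```

Run:
```python
from bench import cams,status
import cv2,numpy as np,pickle
P={n:cams.snapshot(n) for n in("scene","top")}
pickle.dump(P,open("p1.pkl","wb"))
a=cv2.resize(P["scene"]["img"][120:230,370:490],(600,550),interpolation=2)
cv2.imwrite("pics/g2.png",a[:,:,::-1]);print(status.get_obs())
```

```text
{'time_s': 6.95, 'qpos': array([ 3.00587950e-01,  4.61770687e-01,  1.60609639e+00, -1.95536533e-04,
        1.07198954e+00,  1.13565428e-01]), 'qd': array([ 0.00068883, -0.00844745, -0.00635259, -0.0009199 , -0.00226011,
        0.00068227]), 'joint_torque': array([ 8.16910202e-02, -4.88115084e+01, -2.09522939e+01,  2.85494432e-03,
        4.73646575e-02,  5.91031736e-06]), 'tcp_pos': array([574.08156417, 250.54639622,  82.15561571]), 'ee_rot': array([6.37955113e-01, 7.70073057e-01, 6.79907255e-04, 5.46401568e-04]), 'contact_force': array([ 0.32618427,  0.14518032, -1.60557026]), 'torque': array([ 0.00985939, -0.04316909, -0.05252223]), 'grip_force': 59.15512561798096, 'gripper_width': 22.799746525949512}
```

View pics/g2.png

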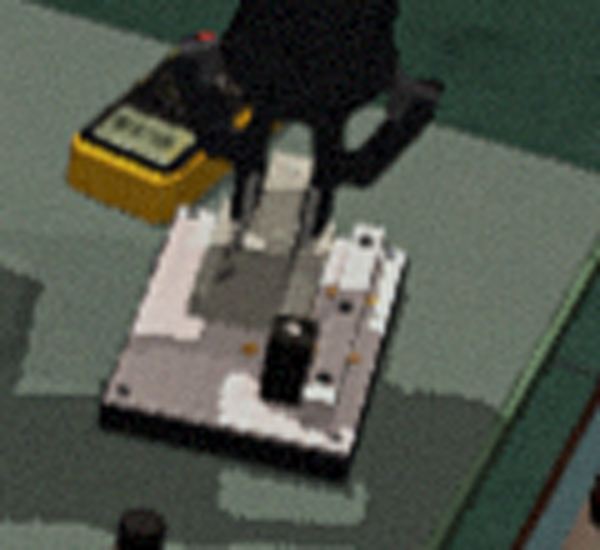

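The module hangs level over the bed, with its end at (245,300) just clear of the +y side of the stop at (290,330). I'll measure the relative gap from depth.

Run:
```python
from h import *
P=pickle.load(open("p1.pkl","rb"))
c,s=np.cos(np.radians(10.7)),np.sin(np.radians(10.7))
for n in P:
    p=P[n];W=cloud(p);d=W[...,:2]-[578.5,245.5]
    x=c*d[...,0]+s*d[...,1];y=-s*d[...,0]+c*d[...,1];z=W[...,2]
    im=p["img"].astype(int);g=im.min(2)
    print(n)
    def st(m,l): print(l,m.sum(),"x",np.round(np.percentile(x[m],[2,10,50,90,98]),1),"y",np.round(np.percentile(y[m],[2,10,50,90,98]),1),"z",np.round(np.percentile(z[m],[5,50,95]),1)) if m.sum()>5 else print(l,m.sum())
    st((abs(x-18)<16)&(y>-75)&(y<-36)&(z>58)&(z<74)&(g<80),"stop top")
    st((abs(x)<60)&(abs(y)<80)&(z>94)&(z<108)&(g>85),"ridge")
    st((abs(x)<60)&(y<-20)&(y>-60)&(z>55)&(z<100)&(g>85),"end")
    st((abs(x-38)<25)&(abs(y)<90)&(z>40)&(z<52),"fence")
```

```text
scene
stop top 74 x [ 3.3  6.9 16.3 26.1 27.7] y [-67.3 -65.9 -57.7 -38.7 -37.1] z [60.3 65.7 70.1]
ridge 165 x [-16.1 -14.3  -6.1   2.5   5.1] y [-38.6 -31.3  -0.5  36.1  43.5] z [ 97.3  99.5 102.1]
end 59 x [-38.3 -33.8   0.3  17.   18.8] y [-55.3 -38.7 -30.5 -22.6 -20.4] z [61.7 65.9 99.6]
fence 268 x [15.7 27.3 36.2 43.4 44.8] y [-75.4 -66.7 -17.   53.2  69.6] z [41.3 44.3 47.8]
top
stop top 82 x [ 6.9  7.7 16.1 25.8 28.4] y [-62.  -61.4 -52.8 -43.6 -41.4] z [61.2 67.  69.8]
ridge 171 x [-14.6 -12.3  -3.    6.    8.1] y [-35.5 -33.3 -19.3  -4.6  -1.4] z [ 97.2 101.1 104.4]
end 130 x [-36.  -33.2 -14.3  20.5  23.8] y [-54.5 -41.4 -32.4 -22.4 -20.3] z [59.3 67.9 99.3]
fence 215 x [25.9 30.9 38.1 44.6 46.1] y [-72.1 -65.8 -30.9  -1.5   3.9] z [41.7 45.4 49.1]
```

The gap to the stop is about 6 mm and to the fence about 7 mm, as planned. I'm lowering onto the pins.

Call:
play_rows(rows=[[1,0,0,-0.1,0,0,0],[1,0,0,-0.17,0,0,0],[1,0,0,-0.19,0,0,0],[1,0,0,-0.2,0,0,0],[1,0,0,-0.2,0,0,0],[1,0,0,-0.2,0,0,0]])

```text
time_s: 7.55
tcp_pos: [573.5, 250.7, 61.6]
ee_rot: [0.638, 0.77, 0.0, 0.0]
contact_force: [-1.0, -0.2, -0.3]
gripper_width: 22.9
grip_force: 59.3
```

Call:
play_rows(rows=[[1,0,0,-0.01,0,0,0],[1,0,0,-0.02,0,0,0],[1,0,0,-0.02,0,0,0],[1,0,0,-0.02,0,0,0]])

```text
time_s: 7.95
tcp_pos: [573.6, 250.8, 59.7]
ee_rot: [0.638, 0.77, 0.0, 0.0]
contact_force: [-0.4, 0.0, 3.0]
gripper_width: 22.7
grip_force: 59.6
```

Call:
play_rows(rows=[[1,0.002,-0.01,0,0,0,0],[1,0.004,-0.02,0,0,0,0],[1,0.006,-0.03,0,0,0,0],[1,0.0075,-0.04,0,0,0,0],[1,0.0075,-0.04,0,0,0,0],[1,0.0075,-0.04,0,0,0,0]])

```text
time_s: 8.55
tcp_pos: [574.1, 246.5, 59.3]
ee_rot: [0.638, 0.77, -0.0, 0.0]
contact_force: [0.2, 1.2, 2.4]
gripper_width: 22.9
grip_force: 59.6
```

Call:
play_rows(rows=[[1,0.002,-0.01,0,0,0,0],[1,0.002,-0.01,0,0,0,0],[1,0.002,-0.01,0,0,0,0]])

```text
time_s: 8.85
tcp_pos: [574.1, 245.9, 59.4]
ee_rot: [0.638, 0.77, 0.0, -0.0]
contact_force: [0.4, 1.0, 2.8]
gripper_width: 22.7
grip_force: 59.8
```

Call:
play_rows(rows=[[1,0.002,-0.01,0,0,0,0],[1,0.002,-0.01,0,0,0,0],[1,0.002,-0.01,0,0,0,0]])

```text
time_s: 9.15
tcp_pos: [574.2, 245.8, 59.4]
ee_rot: [0.638, 0.77, 0.001, -0.001]
contact_force: [-0.6, 5.0, 3.5]
gripper_width: 22.9
grip_force: 59.8
```

Call:
play_rows(rows=[[1,0.002,-0.01,0,0,0,0],[1,0.002,-0.01,0,0,0,0],[1,0.002,-0.01,0,0,0,0]])

```text
time_s: 9.45
tcp_pos: [574.2, 245.7, 59.5]
ee_rot: [0.638, 0.77, 0.001, -0.001]
contact_force: [-0.7, 7.2, 3.3]
gripper_width: 22.9
grip_force: 59.8
```

The end is on the stop, with about 7 N of reaction. Now the diagonal push, in steps.

Call:
play_rows(rows=[[1,0.01,0.002,-0.003,0,0,0],[1,0.02,0.004,-0.006,0,0,0],[1,0.03,0.006,-0.01,0,0,0],[1,0.04,0.0075,-0.015,0,0,0],[1,0.04,0.0075,-0.015,0,0,0],[1,0.04,0.0075,-0.015,0,0,0]])

```text
time_s: 10.05
tcp_pos: [577.2, 246.4, 57.8]
ee_rot: [0.638, 0.77, 0.001, -0.002]
contact_force: [-2.7, 7.2, 4.4]
gripper_width: 22.9
grip_force: 59.9
```

Call:
play_rows(rows=[[1,0.01,0.002,-0.005,0,0,0],[1,0.02,0.004,-0.01,0,0,0],[1,0.02,0.004,-0.01,0,0,0],[1,0.02,0.004,-0.01,0,0,0]])

```text
time_s: 10.45
tcp_pos: [578.2, 246.6, 57.7]
ee_rot: [0.638, 0.77, -0.0, -0.002]
contact_force: [-5.7, 6.4, 10.7]
gripper_width: 22.8
grip_force: 60.7
```

Call:
play_rows(rows=[[1,0.01,0.002,-0.003,0,0,0],[1,0.02,0.004,-0.005,0,0,0],[1,0.02,0.004,-0.005,0,0,0],[1,0.02,0.004,-0.005,0,0,0]])

```text
time_s: 10.85
tcp_pos: [579.6, 246.9, 57.7]
ee_rot: [0.638, 0.77, -0.001, -0.003]
contact_force: [-7.9, 7.0, 14.1]
gripper_width: 22.7
grip_force: 61.2
```

Call:
play_rows(rows=[[1,0.01,0.002,-0.003,0,0,0],[1,0.02,0.004,-0.005,0,0,0],[1,0.02,0.004,-0.005,0,0,0],[1,0.02,0.004,-0.005,0,0,0]])

```text
time_s: 11.25
tcp_pos: [581.0, 247.2, 57.7]
ee_rot: [0.638, 0.77, -0.001, -0.003]
contact_force: [-9.2, 5.5, 17.5]
gripper_width: 22.7
grip_force: 61.6
```

Call:
play_rows(rows=[[1,0.01,0.0015,0,0,0,0],[1,0.02,0.003,0,0,0,0],[1,0.02,0.003,0,0,0,0],[1,0.02,0.003,0,0,0,0]])

```text
time_s: 11.65
tcp_pos: [582.0, 247.4, 57.8]
ee_rot: [0.638, 0.77, -0.002, -0.004]
contact_force: [-11.9, 5.3, 18.7]
gripper_width: 22.6
grip_force: 61.7
```

Call:
play_rows(rows=[[1,0.01,0.0015,0,0,0,0],[1,0.02,0.003,0,0,0,0],[1,0.02,0.003,0,0,0,0],[1,0.02,0.003,0,0,0,0]])

```text
time_s: 12.05
tcp_pos: [582.1, 247.4, 57.8]
ee_rot: [0.638, 0.77, -0.003, -0.005]
contact_force: [-14.1, 5.2, 21.5]
gripper_width: 23.1
grip_force: 62.1
```

Run:
```python
from bench import status
import numpy as np
from scipy.spatial.transform import Rotation as R
o=status.get_obs();r=R.from_quat(o["ee_rot"]);J=R.from_euler("z",10.7,degrees=True)
print(o["tcp_pos"],"F jig",J.inv().apply(o["contact_force"]),"M jig",J.inv().apply(o["torque"]))
m=(J.inv()*r).as_matrix();print(np.round(m,4))
print("tcp jig",J.inv().apply(o["tcp_pos"]-[578.5,245.5,26]))
```

```text
[582.0712365  247.36113911  57.79665428] F jig [-12.93139454   7.74629411  21.49010334] M jig [ 1.13136213  2.33853249 -0.01424596]
[[-1.000e-04  9.999e-01 -1.110e-02]
 [ 1.000e+00  1.000e-04  3.400e-03]
 [ 3.400e-03 -1.110e-02 -9.999e-01]]
tcp jig [ 3.85469409  1.16571971 31.79665428]
```

It has stopped against the fence at x = 582.1. The tool has yielded about 0.6° in pitch under the push, so I'll level it while holding the push.

Call:
play_rows(rows=[[1,0,0,0,-0.0002,-0.002,0],[1,0.005,0.001,-0.003,-0.0005,-0.005,0],[1,0.005,0.001,-0.003,-0.0005,-0.005,0],[1,0.005,0.001,-0.003,-0.0005,-0.005,0],[1,0.005,0.001,-0.003,-0.0005,-0.005,0]])

```text
time_s: 12.55
tcp_pos: [581.9, 247.3, 57.6]
ee_rot: [0.638, 0.77, 0.001, 0.001]
contact_force: [-16.7, 4.8, 24.0]
gripper_width: 22.9
grip_force: 62.5
```

```bash
cat > s.py <<'E'
from bench import status
import numpy as np
from scipy.spatial.transform import Rotation as R
o=status.get_obs();r=R.from_quat(o["ee_rot"]);J=R.from_euler("z",10.7,degrees=True)
print(o["time_s"],o["tcp_pos"],"F jig",J.inv().apply(o["contact_force"]),"M jig",J.inv().apply(o["torque"]))
m=(J.inv()*r).as_matrix();print(np.round(m,4))
print("tcp jig",J.inv().apply(o["tcp_pos"]-[578.5,245.5,26]))
E
python3 s.py
```

```text
12.55 [581.86843146 247.3420596   57.56499073] F jig [-15.49821824   7.77074838  23.99892451] M jig [ 1.23543647  2.63762119 -0.01132257]
[[ 1.0e-04  1.0e+00  2.7e-03]
 [ 1.0e+00 -1.0e-04 -1.1e-03]
 [-1.1e-03  2.7e-03 -1.0e+00]]
tcp jig [ 3.65187283  1.18462607 31.56499073]
```

Call:
play_rows(rows=[[1,0.01,0.002,0,-0.0001,0.0004,0],[1,0.02,0.004,0,-0.0002,0.0004,0],[1,0.02,0.004,0,-0.0002,0.0004,0],[1,0.02,0.004,0,-0.0002,0.0004,0],[1,0.02,0.004,0,-0.0002,0.0004,0]])

```text
time_s: 13.05
tcp_pos: [582.0, 247.3, 57.6]
ee_rot: [0.638, 0.77, -0.001, -0.0]
contact_force: [-19.4, 3.0, 25.7]
gripper_width: 22.5
grip_force: 62.8
```

```bash
python3 s.py
python3 - <<'E'
from bench import cams
from h import *
P={n:cams.snapshot(n) for n in("scene","top")}
a=cv2.resize(P["scene"]["img"][140:215,390:470],(640,600),interpolation=2)
cv2.imwrite("pics/g3.png",a[:,:,::-1])
E
```

```text
13.05 [581.97703667 247.30142366  57.58240301] F jig [-18.54374566   6.60425429  25.73644528] M jig [ 1.20791358  3.1701405  -0.06810404]
[[ 1.0e-04  1.0e+00 -2.5e-03]
 [ 1.0e+00 -1.0e-04 -1.7e-03]
 [-1.7e-03 -2.5e-03 -1.0e+00]]
tcp jig [ 3.75104496  1.12453231 31.58240301]
```

View pics/g3.png

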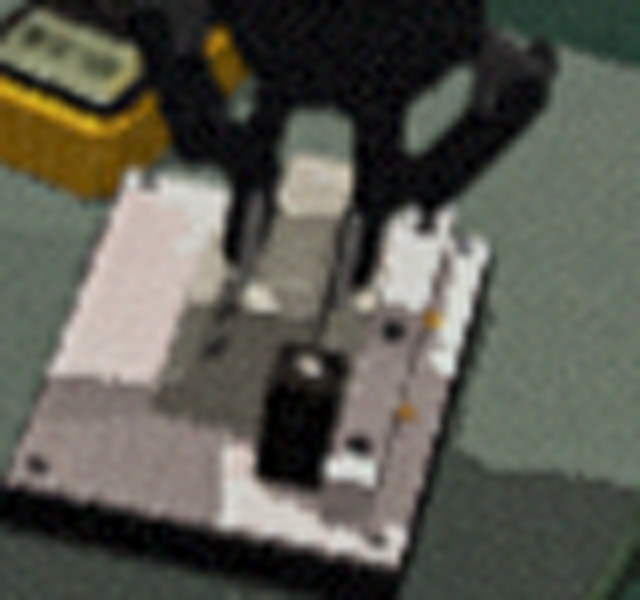

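The module sits flush on the bed, against the fence and the stop (its end at (220,350) beside the block at (300,410)). Extra push no longer moves it. One small levelling trim, then a settle.

Call:
play_rows(rows=[[1,0,0,-0.003,0.0001,-0.0008,0],[1,0,0,-0.003,0.0001,-0.0008,0],[1,0,0,-0.003,0.0001,-0.0008,0],[1,0,0,-0.003,0.0001,-0.0008,0],[1,0,0,-0.003,0.0001,-0.0008,0],[1,0,0,-0.003,0.0001,-0.0008,0]])

```text
time_s: 13.75
tcp_pos: [582.0, 247.3, 57.6]
ee_rot: [0.638, 0.77, -0.001, 0.001]
contact_force: [-20.1, 2.8, 27.6]
gripper_width: 22.5
grip_force: 63.0
```

```bash
python3 s.py; python3 -c "
from bench import ctrl;print(ctrl.hand_in())"
```

```text
13.75 [581.95784756 247.31738221  57.58367918] F jig [-19.27080434   6.49458713  27.6278816 ] M jig [ 1.26794887  3.23683117 -0.04322847]
[[ 1.0e-04  1.0e+00  2.0e-04]
 [ 1.0e+00 -1.0e-04 -1.8e-03]
 [-1.8e-03  2.0e-04 -1.0e+00]]
tcp jig [ 3.73515246  1.14377617 31.58367918]
the job is handed in; nothing more can be done
None
```

I handed the job in at 13.75 s with the long module held in the jig at about 28 N down, 19 N into the fence and 6 N on the stop; the contacts were out of view, so I judged it home because harder pushing no longer moved it.

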